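Prop the lid of the washed chocolate warmer open to dry

ROBOT

A 6-joint arm with a two-finger parallel gripper is mounted at the origin on the work surface; the furniture and walls round the work are solid. World frame = base frame: x ahead of the robot, y to its left, z up, the work surface at z = 0. Lengths are in m, angles in rad, forces in N, time in s.
With the tool pointing down it reaches from about 0.2 to 0.875 m from the base axis. Payload 3.4 kg.
Tool frame: the origin (TCP) lies at the very end of the fingers, on their centre line; the grasp point (between the pads) lies r.grip_point_offset behind it (r.grip_point_offset is the distance from the TCP to the grasp point, in m); z points along the fingers, y is the line along which they close (so a half turn about z gives the same grasp; the last joint's range is limited). The gripper opens to 94 mm and grips with 3 to 60 N. Pads are 16 mm wide; open, the fingers measure 119 mm over their backs; the gripper's body (75 mm by 177 mm) begins 78 mm behind the grasp point.
Start: joints at [-1.413, 0.276, 1.505, -0, 1.361, -0.121], TCP at [0.158, -0.553, 0.205] pointing down, gripper open.
Joint ranges: [-2.89, 2.89], [-0.75, 2.08], [0.22, 2.7], [-1.18, 4.32], [0.11, 2.71], [-2.7, 2.7]. Speed limits (rad/s): [2.57, 2.57, 3.14, 3.14, 3.14, 3.14].

INTERFACE

Orientations are given as a unit quaternion [w, x, y, z].
In Python, from station import r, read_camera, finish_job gives the robot as it stands (r), with the cameras as plain functions and the job as plain functions.
- The arm moves only by the tool step_hand, called by a JSON object that holds its "fn" and its "kwargs". Schema: {"type":"object","properties":{"segments":{"type":"object","properties":{"rows":{"type":"array","items":{"type":"array","items":{"type":"number"},"minItems":5,"maxItems":5},"minItems":1,"maxItems":10}},"additionalProperties":false,"required":["rows"]},"only":{"type":"string"},"quiet":{"type":"boolean"},"lines":{"type":"string"}},"required":["segments"],"additionalProperties":false}. segments is an object whose key "rows" holds a list of rows, 1 to 10 of them, each of 5 numbers: dx, dy, dz in m, then a turn about the tool's z in rad, then the finger opening in m; each row shifts and turns the commanded pose from where the row before left it, along the tool's axes as they then stand; what a row does not reach is not made up. A row lasts 1/10 s, in which the tool goes at most 0.05 m and 0.15 rad, less where a joint would pass 70% of its speed; a pose out of reach is approached as far as the arm can. The fingers move at their own pace and stop on an object; the grip force is fixed at half the most. Time passes only in rows, so rows that do not move let the fingers close. The tool returns the time, the measured TCP pose, the force, the opening and the grip force at its end. only (a regular expression) keeps the lines of the reply that match it, lines (a string "A,B") keeps lines A to B, and quiet returns only ok. Input that does not fit is refused with a message, and nothing moves.
- r.read_state(): the state, without advancing time (a new reading comes with each control period).
- read_camera(name): name is "side" or "top"; returns a dict with "img" (384x512x3 uint8, red, green, blue), "mtx" (3x3 intrinsics, pixels), "extrinsics" (4x4, takes a point from world to camera coordinates). Camera axes: x right, y down, z forward; pixel columns grow to the right and rows downward; lengths in m; the calibration is good to about 2 mm. A picture is of the moment at which its call begins. There is no depth.
- finish_job(): hands the job in; it is judged then, once.
The state is a dict: "time": time; "joint_positions": joint angles; "joint_velocities": joint speeds; "joint_torque": joint torques, N m; "ee_pos": TCP position; "orientation": TCP orientation; "force": force on the tool from outside, world axes, zero at the start; "wrist_torque": the same for the moment, N m; "width": finger opening in m; "gripper_force": force on a finger pad.
Only numpy, scipy, OpenCV 4.12 (cv2) and the standard library are available. Lean on these libraries where they do the work, as an engineer would, in place of code of your own. Each camera call takes 0.05 s, during which the arm holds its last target. There are 200 camera calls.

TASK

The chocolate warmer has just been washed and must dry before it is used again, with its lid propped half open so that the damp can get out and nothing falls in. Lift the lid well up, swing the prop rod on its left side up and back to its stop, and lower the lid until the rod's tip is through the holding hole in the lid's ear and the rod alone carries the lid. Leave the bowl, the mould and the brush where they are.

Things in the scene. Friction and masses are not known exactly. Their poses are not given: they have to be found in the camera images.
- warmer: Table-top chocolate warmer: fixed stainless box 240 mm deep (x), 260 wide (y), rim 93 high. Origin: centre of its underside, on the worktop. x points from its front (black control strip with knob and switch, towards the robot) to its back, y to its left, z up. W(x, y, z) below: mm in this frame. Rod, ear and slot are on its left.
- lid (a joint): Lid angle, rad: 0 shut, grows as its front edge rises, at most 1.7. Steel sheet 10 mm thick, 260 wide, 0.7 kg. Stiff hinge: lifting by the handle takes 7 to 9 N. Left above 1.15 it stays; below 0.8 it sinks shut slowly (under 1 rad/s) unless carried. Carried by the rod in the slot it stands at about 0.71; below about 0.95 its ear is in the way of the swinging rod.
- lid_hinge (a point): Middle of the lid's hinge line, which runs along the warmer's y through W(113, 0, 100). The lid's front edge is 245 mm from it.
- lid_handle (a point): Middle of the lid's bow handle: a round steel bar, 10 mm in diameter, 108 mm long, along y, its centre 35 mm off the lid's top face; W(-92, 0, 138) when shut (205 mm before the hinge line, 38 mm above it). The point turns with the lid (x towards the hinge, z out of the top face): with the lid up the bar is on its back side.
- holding_slot (a point): Centre of the holding hole, at the underside of a 4 mm thick steel ear that sticks out 57 mm from the lid's left edge: a slot through the ear, 20 mm long along the lid's x, 14 mm along y, 120 mm from the hinge line, in the plane in which the rod swings. Turns with the lid; z is normal to the lid, upward when shut.
- prop (a joint): Prop rod angle, rad: 0 at rest, level in its cradle outside the left wall, pointing to the front; grows as the free end swings up and back. 1.57 is upright; beyond that the rod falls on by itself to its stop at 1.95 (leaning back 22 degrees) and stays. Turns easily (0.09 kg) about an axis along y. Its middle line is 36 mm from the wall.
- rod_pivot (a point): Pivot of the prop rod, W(-19.5, 166, 80), on a bolt standing off the left wall. The rod is 10 mm in diameter, with a rubber sleeve of 15 mm diameter from 45 to 85 mm from the pivot. The cradle pin under it is 50 mm from the pivot.
- rod_collar (a point): Centre of the outer face of the rod's collar (20 mm diameter, 5 mm long), 101 mm from the pivot; W(-121, 166, 80) at rest. The collar cannot pass the slot: the ear comes to rest on it.
- rod_tip (a point): Free end of the prop rod, 119 mm from the pivot; W(-139, 166, 80) at rest, 19 mm ahead of the warmer's front, 80 mm above the worktop. The round-ended tip beyond the collar is 8 mm in diameter, 18 mm long, and fits the slot.
- bowl: Bystander: round steel mixing bowl, 148 mm wide, 56 mm high; origin under its centre. Right of the warmer.
- mould: Bystander: white chocolate mould block with tool-shaped cavities, 181 x 291 x 30 mm; origin under its centre. Right of the warmer, farther back.
- brush: Bystander: pastry brush with wooden handle, 35 x 184 x 19 mm, lying flat; origin under its middle. Left of the warmer.

How it is judged:
On the way, in this order (a step that is already met when the one before it is completed fails the run):
1. the lid is lifted clear of the rod's way (beyond 0.95 rad) (value of joint lid above 0.95 rad), for 0.2 s.
2. the prop rod is swung up past upright, to its stop, with the lid still up (value of joint prop above 1.8 rad and value of joint lid above 0.85 rad), for 0.2 s.
At the end, for the whole second after the job is handed in: The lid rests on the prop rod at about 0.71 rad (between 0.64 and 0.77) and is still (under 0.03 rad/s), the rod stands beyond 1.78 rad, its collar within 12 mm of the holding hole's centre and its tip at least 8 mm past the underside of the ear, through the hole (value of joint lid between 0.64 and 0.77 rad and value of joint prop above 1.78 rad and distance between rod_collar and holding_slot below 0.012 m and z of rod_tip in the frame of holding_slot above 0.008 m and velocity of joint lid between -0.03 and 0.03 rad/s); the robot touches nothing.
It fails at once if the bowl is moved more than 30 mm (distance of bowl from where it was at the start of the episode above 0.03 m).
It fails at once if the mould is moved more than 30 mm (distance of mould from where it was at the start of the episode above 0.03 m).
It fails at once if the brush is moved more than 30 mm (distance of brush from where it was at the start of the episode above 0.03 m).
It also fails if it takes over 67 s, if anything falls off the work surface, if the arm or the gripper's body presses on something with over 40 N, if the wrist force passes 120 N, or if a joint passes its speed limit or range.

## Working session

There is one attempt and no reset: what is moved stays moved. The work goes in short steps, Python scripts to look and compute and a tool call to move; the robot and the scene stay as the last step left them, time stands still between calls to the robot, and variables do not carry over. Pictures are saved under pics/ and viewed, at most 13 in all, crops included, and the job is handed in when it is done.

```bash
ls; mkdir -p pics; python3 - <<'E'
from station import r, read_camera, finish_job
import cv2,numpy as np
for n in("side","top"):
    c=read_camera(n); cv2.imwrite(f"pics/{n}0.png",c["img"][:,:,::-1]); print(n,c["mtx"].tolist(),np.round(c["extrinsics"],4).tolist())
s=r.read_state(); print(s["time"],s["ee_pos"],s["orientation"],r.grip_point_offset)
E
```

```text
pics
station.py
side [[410.75570471602526, 0.0, 254.6585737308527], [0.0, 410.75570471602526, 198.561828615237], [0.0, 0.0, 1.0]] [[-0.9998, 0.0022, -0.0194, 0.5554], [0.0179, 0.5005, -0.8656, 0.0229], [0.0078, -0.8658, -0.5004, 1.3522], [0.0, 0.0, 0.0, 1.0]]
top [[375.2295280357821, 0.0, 257.4426979376576], [0.0, 375.2295280357821, 190.9426617395222], [0.0, 0.0, 1.0]] [[-0.0108, -0.9998, -0.0157, 0.0944], [-0.9952, 0.0123, -0.0969, 0.5695], [0.0971, 0.0146, -0.9952, 1.2114], [0.0, 0.0, 0.0, 1.0]]
0.1 [ 0.15817652 -0.55229504  0.20471168] [-8.03675476e-04  9.90298619e-01  1.38953227e-01 -7.04536811e-06] 0.0188
```

View pics/side0.png

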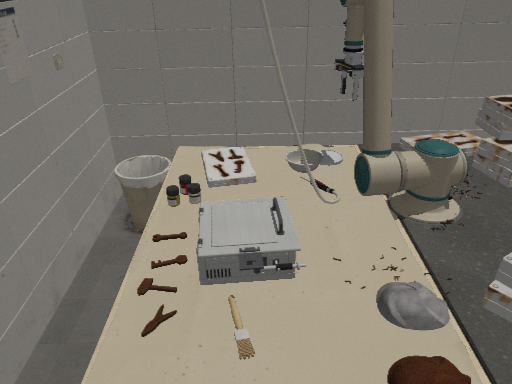

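View pics/top0.png

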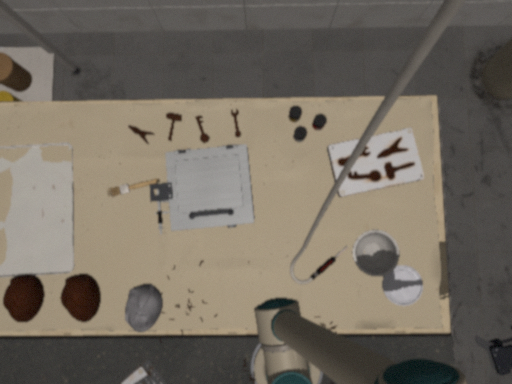

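Side view: warmer at (198-300, 197-280), handle at (278,215), rod near (285,267). Top view: lid at (166-253, 146-229), handle bar (190-232, 212), ear (161,192), rod tip (160,222), brush (110-158,187).

```bash
cat > h.py <<'E'
from station import r, read_camera, finish_job
import cv2,numpy as np
from scipy.spatial.transform import Rotation as R
def ray(c,uv):
    T=c["extrinsics"];K=c["mtx"];d=T[:3,:3].T@np.linalg.solve(K,[uv[0],uv[1],1]);return -T[:3,:3].T@T[:3,3],d
def onz(c,uv,z):
    o,d=ray(c,uv);return o+d*(z-o[2])/d[2]
def proj(c,P):
    T=c["extrinsics"];p=c["mtx"]@(T[:3,:3]@np.asarray(P)+T[:3,3]);return p[:2]/p[2]
def st():
    s=r.read_state();q=s["orientation"];return np.array(s["ee_pos"]),R.from_quat(np.r_[q[1:],q[0]]),s
E
python3 - <<'E'
from h import *
c=read_camera("top");g=cv2.cvtColor(c["img"],cv2.COLOR_RGB2GRAY)
m=((g<110)*255).astype(np.uint8);m[:200]=0;m[226:]=0;m[:,:180]=0;m[:,245:]=0
cs,_=cv2.findContours(m,0,2);k=max(cs,key=cv2.contourArea);b=cv2.minAreaRect(k);P=cv2.boxPoints(b);print(b)
bp=sorted(P.tolist());e1=np.mean(bp[:2],0);e2=np.mean(bp[2:],0)
A,B=onz(c,e1,.138),onz(c,e2,.138);print("handle ends",A,B,"len",np.linalg.norm(A-B),"mid",(A+B)/2, "dir",np.arctan2(*(A-B)[[1,0]]))
cv2.imwrite("pics/topc.png",cv2.resize(c["img"][135:240,100:265,::-1],None,fx=4.8,fy=4.8,interpolation=2))
c=read_camera("side")
cv2.imwrite("pics/sidec.png",cv2.resize(c["img"][185:290,185:315,::-1],None,fx=5,fy=5,interpolation=2))
E
```

```text
((210.86302185058594, 212.69863891601562), (6.804511070251465, 44.386348724365234), 83.9909896850586)
handle ends [0.48978838 0.29300406 0.138     ] [0.50219778 0.16034219 0.138     ] len 0.133241000200457 mid [0.49599308 0.22667313 0.138     ] dir 1.6640665322569983
```

View pics/topc.png

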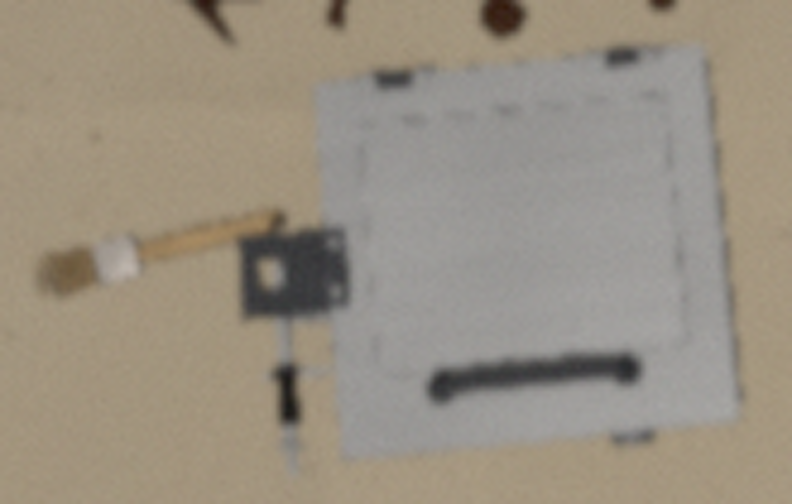

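View pics/sidec.png

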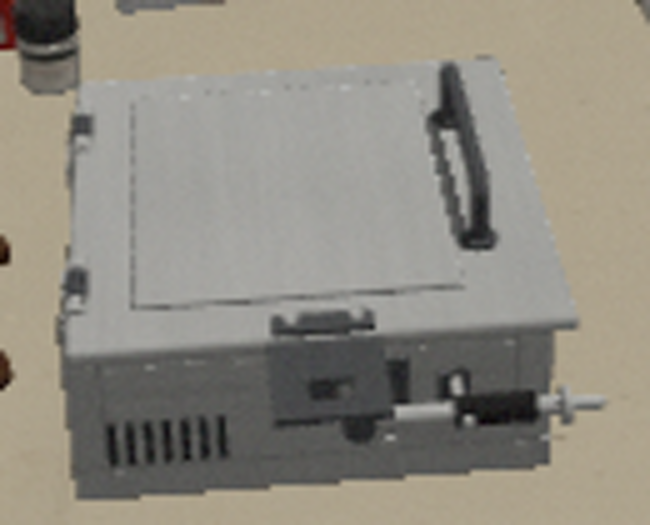

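Top crop: lid corners at crop (343,456), (738,415), (316,84), (704,44); handle ends (440,386)–(628,369); ear slot (270,272); rod tip (293,470). Side crop: collar (565,404), tip (605,402), sleeve (455–540,407). Compute the warmer's pose from these and cross-check them.

```bash
cat >> h.py <<'E'
try: P0=np.load("pose.npy")
except Exception: P0=None
def W(x,y,z,p=None):
    p=P0 if p is None else p;c,s=np.cos(p[2]),np.sin(p[2]);return np.array([p[0]+(c*x-s*y)/1e3,p[1]+(s*x+c*y)/1e3,z/1e3])
def bar(a): return W(113-205*np.cos(a)+38*np.sin(a),0,100+205*np.sin(a)+38*np.cos(a))
E
python3 - <<'E'
from h import *
from scipy.optimize import least_squares
ct=read_camera("top");cs=read_camera("side")
T=lambda u,v:np.array([100+(u+.5)/4.8-.5,135+(v+.5)/4.8-.5]);S=lambda u,v:np.array([185+(u+.5)/5-.5,185+(v+.5)/5-.5])
obs=[(ct,T(343,456),(-132,130,103)),(ct,T(738,415),(-132,-130,103)),(ct,T(534,378),(-92,0,138)),(ct,T(293,472),(-139,166,80)),
 (cs,S(565,404),(-118.5,166,80)),(cs,S(606,402),(-139,166,80)),(cs,S(578,326),(-132,130,100))]
f=lambda p:np.concatenate([proj(c,W(*w,p))-uv for c,uv,w in obs])
s=least_squares(f,[.59,.235,.093],loss="soft_l1");print(s.x,np.round(f(s.x).reshape(-1,2),1).tolist());np.save("pose.npy",s.x)
p=s.x
print("ray checks: lid width",np.linalg.norm(onz(ct,T(343,456),.103)-onz(ct,T(738,415),.103)))
print("collar side ray z=.08",onz(cs,S(565,404),.08),"model",W(-118.5,166,80,p),"tip top",onz(ct,T(293,472),.08),W(-139,166,80,p))
b=W(-92,0,138,p);print("bar",b,"hub top",onz(ct,T(534,378),.138))
e,Rt,st_=st();print(Rt.as_matrix().round(3).tolist())
tgt=b+[0,0,.12];print("d world",tgt-e,"d tool",Rt.inv().apply(tgt-e),"psi tgt",np.pi/2+p[2])
E
```

```text
[0.58793058 0.23986554 0.09512406] [[-0.7, 0.8], [0.8, 0.4], [-1.5, -0.8], [0.3, 0.9], [-0.5, 0.1], [-0.2, -0.2], [-0.1, -0.6]]
ray checks: lid width 0.25524141018539687
collar side ray z=.08 [0.45287719 0.39347575 0.08      ] model [0.45419951 0.39385986 0.08      ] tip top [0.43658165 0.39289875 0.08      ] [0.43379219 0.39191276 0.08      ]
bar [0.4963465  0.23112732 0.138     ] hub top [0.494031   0.22667573 0.138     ]
[[0.961, 0.275, -0.0], [0.275, -0.961, 0.001], [0.0, -0.001, -1.0]]
d world [0.33815024 0.78377902 0.05280765] d tool [ 0.54079146 -0.66048424 -0.05243042] psi tgt 1.6659203831902287
```

```bash
python3 - <<'E'
from h import *
ct=read_camera("top");cs=read_camera("side")
o,d1=ray(ct,(330,205));_,d2=ray(ct,(420,55));n=np.cross(d1,d2)
for uv in[(312,165),(297,120),(285,80),(272,30),(265,3)]:
    os,ds=ray(cs,uv);print(uv,(os+ds*(n@(o-os))/(n@ds)).round(3))
print(onz(ct,(293,270),0),onz(cs,(322,198),0), o)
E
```

```text
(312, 165) [ 0.369 -0.038  0.137]
(297, 120) [ 0.42  -0.05   0.284]
(285, 80) [ 0.459 -0.057  0.404]
(272, 30) [ 0.497 -0.062  0.541]
(265, 3) [ 0.516 -0.064  0.609]
[ 0.3091505  -0.02653072  0.        ] [ 0.32457228 -0.06116478  0.        ] [0.45011195 0.06971575 1.26225077]
```

{"fn": "step_hand", "kwargs": {"segments": {"rows": [[0.01, -0.028, -0.0125, 0, 0.09], [0.01, -0.028, -0.0125, 0, 0.09], [0.01, -0.028, -0.0125, 0, 0.09], [0.01, -0.028, -0.0125, 0, 0.09], [0.01, -0.028, -0.0125, 0, 0.09], [0.01, -0.028, -0.0125, 0, 0.09], [0.01, -0.028, -0.0125, 0, 0.09], [0.01, -0.028, -0.0125, 0, 0.09], [0.01, -0.028, -0.0125, 0, 0.09], [0.01, -0.028, -0.0125, 0, 0.09]]}}}

```text
time: 1.4
ee_pos: [0.1772, -0.2548, 0.331]
orientation: [0.0, 0.99, 0.139, 0.0]
force: [0.5, -0.7, -0.3]
width: 0.0903
gripper_force: 0.0
```

{"fn": "step_hand", "kwargs": {"segments": {"rows": [[0.019, -0.026, 0, 0, 0.06], [0.019, -0.026, 0, 0, 0.06], [0.019, -0.026, 0, 0, 0.06], [0.019, -0.026, 0, 0, 0.06], [0.019, -0.026, 0, 0, 0.06], [0.019, -0.026, 0, 0, 0.06], [0.019, -0.026, 0, 0, 0.06], [0, 0, 0, 0, 0.06]]}}}

```text
time: 2.2
ee_pos: [0.2555, -0.041, 0.3307]
orientation: [-0.001, 0.99, 0.144, 0.001]
force: [0.3, -0.3, -0.1]
width: 0.06
gripper_force: 0.0
```

{"fn": "step_hand", "kwargs": {"segments": {"rows": [[0.006, -0.03, 0.004, 0, 0.06], [0.006, -0.03, 0.004, 0, 0.06], [0.006, -0.03, 0.004, 0, 0.06], [0.006, -0.03, 0.004, 0, 0.06], [0.006, -0.03, 0.004, 0, 0.06], [0.006, -0.03, 0.004, 0, 0.06], [0.006, -0.03, 0.004, 0, 0.06], [0.006, -0.03, 0.004, 0, 0.06]]}}}

```text
time: 3.0
ee_pos: [0.2354, 0.1998, 0.2984]
orientation: [0.0, 0.99, 0.139, 0.001]
force: [-0.1, 0.1, -0.2]
width: 0.06
gripper_force: 0.0
```

{"fn": "step_hand", "kwargs": {"segments": {"rows": [[0, 0, 0, -0.14, 0.06], [0, 0, 0, -0.14, 0.06], [0, 0, 0, -0.14, 0.06], [0, 0, 0, -0.14, 0.06], [0, 0, 0, -0.14, 0.06], [0, 0, 0, -0.14, 0.06], [0, 0, 0, -0.14, 0.06], [0, 0, 0, -0.14, 0.06], [0, 0, 0, -0.14, 0.06], [0, 0, 0, -0.13, 0.06]]}}}

```text
time: 4.0
ee_pos: [0.2358, 0.1985, 0.2985]
orientation: [0.0, 0.67, 0.742, -0.0]
force: [0.5, -0.0, -0.0]
width: 0.0603
gripper_force: 0.0
```

```bash
cat >> h.py <<'E'
def go(tgt,psi=None):
    e,Rt,s=st();M=Rt.as_matrix();ps=np.arctan2(M[1,0],M[0,0])
    print("t",s["time"],"ee",e.round(4),"tool d",Rt.inv().apply(np.asarray(tgt)-e).round(4),"psi",ps.round(3),"turn",None if psi is None else round(ps-psi,3),"j",np.round(s["joint_positions"],2),"w",s["width"],"F",np.round(s["force"],1))
E
python3 - <<'E'
from h import *
go(bar(0)+[0,0,.08],np.pi/2+P0[2])
E
```

```text
t 4.0 ee [0.2358 0.1985 0.2985] tool d [0.006  0.2625 0.0805] psi 1.673 turn 0.007 j [ 0.47 -0.19  1.78 -0.    1.56  0.37] w 0.06027159417991945 F [ 0.5 -0.  -0. ]
```

{"fn": "step_hand", "kwargs": {"segments": {"rows": [[0.0008, 0.0328, 0.01, 0.007, 0.05], [0.0008, 0.0328, 0.01, 0, 0.05], [0.0008, 0.0328, 0.01, 0, 0.05], [0.0008, 0.0328, 0.01, 0, 0.05], [0.0008, 0.0328, 0.01, 0, 0.05], [0.0008, 0.0328, 0.01, 0, 0.05], [0.0008, 0.0328, 0.01, 0, 0.05], [0.0008, 0.0328, 0.01, 0, 0.05], [0, 0, 0, 0, 0.05]]}}}

```text
time: 4.9
ee_pos: [0.4998, 0.2282, 0.216]
orientation: [0.0, 0.675, 0.738, -0.001]
force: [-0.0, 0.1, -0.9]
width: 0.0499
gripper_force: 0.0
```

```bash
python3 - <<'E'
from h import *
go(bar(0)-[0,0,.018],np.pi/2+P0[2])
c=read_camera("top");cv2.imwrite("pics/t2.png",cv2.resize(c["img"][135:260,100:265,::-1],None,fx=4.5,fy=4.5,interpolation=2))
E
```

```text
t 4.9 ee [0.4998 0.2282 0.216 ] tool d [ 0.0033 -0.0031  0.096 ] psi 1.659 turn -0.007 j [ 0.3   0.23  1.54 -0.    1.37  0.21] w 0.04994874024392405 F [-0.   0.1 -0.9]
```

{"fn": "step_hand", "kwargs": {"segments": {"rows": [[0, -0.003, 0.02, -0.007, 0.05], [0, 0, 0.02, 0, 0.05], [0, 0, 0.02, 0, 0.05], [0, 0, 0.02, 0, 0.05], [0, 0, 0.016, 0, 0.05], [0, 0, 0, 0, 0.05]]}}}

```text
time: 5.55
ee_pos: [0.4905, 0.2282, 0.1211]
orientation: [-0.001, 0.672, 0.741, -0.002]
force: [0.1, -0.3, 0.8]
width: 0.05
gripper_force: 0.0
```

{"fn": "step_hand", "kwargs": {"segments": {"rows": [[0, 0, 0, 0, 0.0], [0, 0, 0, 0, 0.0], [0, 0, 0, 0, 0.0], [0, 0, 0, 0, 0.0], [0, 0, 0, 0, 0.0], [0, 0, 0, 0, 0.0]]}}}

```text
time: 6.15
ee_pos: [0.4942, 0.2297, 0.1228]
orientation: [0.001, 0.672, 0.741, 0.001]
force: [1.0, -0.0, -0.9]
width: 0.0088
gripper_force: 30.0
```

```bash
python3 - <<'E'
import numpy as np
a=np.linspace(0,1.45,21);x=-.205*np.cos(a)+.038*np.sin(a);z=.205*np.sin(a)+.038*np.cos(a)
print(",".join(f"[0,{p:.4f},{-q:.4f},0,0]" for p,q in zip(np.diff(x),np.diff(z))))
E
```

```text
[0,0.0033,-0.0147,0,0],[0,0.0044,-0.0145,0,0],[0,0.0054,-0.0141,0,0],[0,0.0064,-0.0137,0,0],[0,0.0074,-0.0132,0,0],[0,0.0083,-0.0126,0,0],[0,0.0092,-0.0120,0,0],[0,0.0100,-0.0113,0,0],[0,0.0108,-0.0105,0,0],[0,0.0116,-0.0097,0,0],[0,0.0122,-0.0089,0,0],[0,0.0129,-0.0079,0,0],[0,0.0134,-0.0070,0,0],[0,0.0139,-0.0060,0,0],[0,0.0143,-0.0050,0,0],[0,0.0146,-0.0039,0,0],[0,0.0148,-0.0029,0,0],[0,0.0150,-0.0018,0,0],[0,0.0151,-0.0007,0,0],[0,0.0151,0.0004,0,0]
```

{"fn": "step_hand", "kwargs": {"segments": {"rows": [[0, 0.0033, -0.0147, 0, 0], [0, 0.0044, -0.0145, 0, 0], [0, 0.0054, -0.0141, 0, 0], [0, 0.0064, -0.0137, 0, 0], [0, 0.0074, -0.0132, 0, 0], [0, 0.0083, -0.0126, 0, 0], [0, 0.0092, -0.012, 0, 0], [0, 0.01, -0.0113, 0, 0], [0, 0.0108, -0.0105, 0, 0], [0, 0.0116, -0.0097, 0, 0]]}}}

```text
time: 7.15
ee_pos: [0.5634, 0.2359, 0.2465]
orientation: [-0.004, 0.671, 0.741, -0.007]
force: [-7.9, -2.1, -1.0]
width: 0.009
gripper_force: 30.0
```

```bash
python3 - <<'E'
from h import *
go(bar(.725)-[0,0,.018],np.pi/2+P0[2])
E
```

```text
t 7.15 ee [0.5634 0.2359 0.2465] tool d [ 0.0016  0.0095 -0.0001] psi 1.669 turn 0.003 j [0.28 0.32 1.34 0.   1.5  0.18] w 0.009045290253560927 F [-7.9 -2.1 -1. ]
```

{"fn": "step_hand", "kwargs": {"segments": {"rows": [[0, 0.0122, -0.0089, 0, 0], [0, 0.0129, -0.0079, 0, 0], [0, 0.0134, -0.007, 0, 0], [0, 0.0139, -0.006, 0, 0], [0, 0.0143, -0.005, 0, 0], [0, 0.0146, -0.0039, 0, 0], [0, 0.0148, -0.0029, 0, 0], [0, 0.015, -0.0018, 0, 0], [0, 0.0151, -0.0007, 0, 0], [0, 0.0151, 0.0004, 0, 0]]}}}

```text
time: 8.15
ee_pos: [0.708, 0.2489, 0.2948]
orientation: [0.0, 0.672, 0.741, -0.002]
force: [-5.3, -4.0, 6.2]
width: 0.0089
gripper_force: 30.0
```

{"fn": "step_hand", "kwargs": {"segments": {"rows": [[0, 0, 0, 0, 0], [0, 0, 0, 0, 0]]}}}

```text
time: 8.35
ee_pos: [0.7118, 0.2492, 0.2943]
orientation: [0.003, 0.672, 0.74, 0.001]
force: [3.0, -2.7, 5.6]
width: 0.0089
gripper_force: 30.0
```

```bash
python3 - <<'E'
from h import *
go(bar(1.45)-[0,0,.018],np.pi/2+P0[2])
c=read_camera("side");cv2.imwrite("pics/s3.png",cv2.resize(c["img"][90:300,170:400,::-1],None,fx=2.8,fy=2.8,interpolation=2))
E
```

```text
t 8.35 ee [0.7118 0.2492 0.2943] tool d [0.0025 0.0018 0.0042] psi 1.667 turn 0.001 j [ 0.25  0.54  0.87 -0.    1.73  0.15] w 0.008931855873976562 F [ 3.  -2.7  5.6]
```

View pics/s3.png

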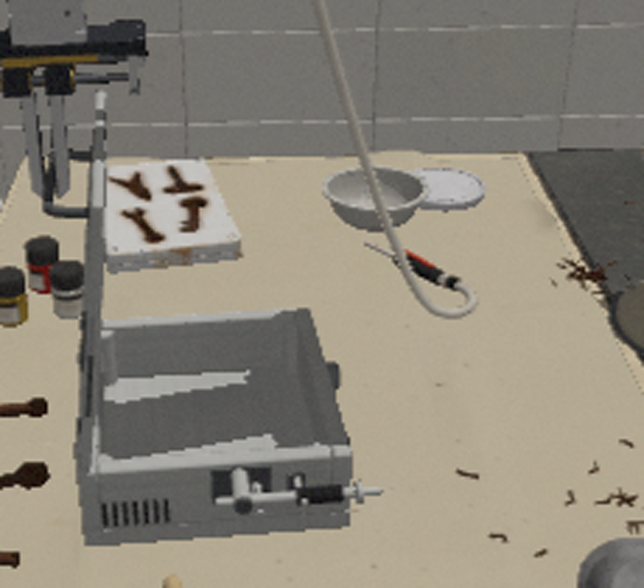

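Lid stands almost upright (edge at crop (100,100)), bar held by the fingers at (60,170); rod still level at (300,493). Release and rise.

{"fn": "step_hand", "kwargs": {"segments": {"rows": [[0, 0, 0, 0, 0.028], [0, 0, 0, 0, 0.028], [0, 0, 0, 0, 0.028], [0, 0, 0, 0, 0.028]]}}}

```text
time: 8.8
ee_pos: [0.7095, 0.2512, 0.2917]
orientation: [-0.001, 0.671, 0.741, -0.001]
force: [0.5, -0.8, 0.5]
width: 0.0276
gripper_force: 0.0
```

{"fn": "step_hand", "kwargs": {"segments": {"rows": [[0, 0, -0.01, 0, 0.028], [0, 0, -0.02, 0, 0.028], [0, 0, -0.03, 0, 0.028], [0, 0, -0.03, 0, 0.028], [0, 0, 0, 0, 0.03], [0, 0, 0, 0, 0.03]]}}}

```text
time: 9.4
ee_pos: [0.7102, 0.2511, 0.3832]
orientation: [0.001, 0.672, 0.741, 0.001]
force: [-0.2, -0.3, -1.4]
width: 0.0301
gripper_force: 0.0
```

```bash
python3 - <<'E'
from h import *
go(W(-118.5,166,300),P0[2]+np.pi)
E
```

```text
t 9.4 ee [0.7102 0.2511 0.3832] tool d [ 0.1672 -0.2409  0.0828] psi 1.669 turn -1.568 j [ 0.25  0.56  0.61 -0.    1.96  0.15] w 0.03008959408875127 F [-0.2 -0.3 -1.4]
```

{"fn": "step_hand", "kwargs": {"segments": {"rows": [[0.0167, -0.0241, 0, 0, 0.032], [0.0167, -0.0241, 0, 0, 0.032], [0.0167, -0.0241, 0, 0, 0.032], [0.0167, -0.0241, 0, 0, 0.032], [0.0167, -0.0241, 0, 0, 0.032], [0.0167, -0.0241, 0, 0, 0.032], [0.0167, -0.0241, 0, 0, 0.032], [0.0167, -0.0241, 0, 0, 0.032], [0.0167, -0.0241, 0, 0, 0.032], [0.0167, -0.0241, 0, 0, 0.032]]}}}

```text
time: 10.4
ee_pos: [0.4519, 0.3935, 0.3804]
orientation: [-0.0, 0.672, 0.741, -0.002]
force: [0.7, 0.8, -0.7]
width: 0.0321
gripper_force: 0.0
```

{"fn": "step_hand", "kwargs": {"segments": {"rows": [[0, 0, 0.02, -0.15, 0.032], [0, 0, 0.02, -0.15, 0.032], [0, 0, 0.02, -0.15, 0.032], [0, 0, 0.02, -0.15, 0.032], [0, 0, 0.02, -0.15, 0.032], [0, 0, 0.02, -0.15, 0.032], [0, 0, 0.02, -0.15, 0.032], [0, 0, 0.02, -0.15, 0.032], [0, 0, 0.02, -0.15, 0.032], [0, 0, 0.02, -0.15, 0.032]]}}}

```text
time: 11.4
ee_pos: [0.4523, 0.3926, 0.1798]
orientation: [-0.001, -0.017, 1.0, -0.001]
force: [-0.7, 0.9, -0.0]
width: 0.0324
gripper_force: 0.0
```

{"fn": "step_hand", "kwargs": {"segments": {"rows": [[0, 0, 0, -0.068, 0.032], [0, 0, 0, 0, 0.032]]}}}

```text
time: 11.6
ee_pos: [0.4521, 0.3924, 0.1799]
orientation: [-0.002, -0.047, 0.999, -0.001]
force: [-0.6, 0.6, 0.1]
width: 0.0319
gripper_force: 0.0
```

```bash
python3 - <<'E'
from h import *
ct=read_camera("top");cs=read_camera("side")
for i in range(3): go(W(-119,166,62),P0[2]+np.pi)if i<1 else read_camera("top") and go(W(-119,166,62),P0[2]+np.pi)
cv2.imwrite("pics/s4.png",np.hstack([cv2.resize(c["img"][a:a+120,b:b+100,::-1],None,fx=4,fy=4,interpolation=2) for c,a,b in((cs,175,240),(ct,130,120))]))
E
```

```text
t 11.7 ee [0.4532 0.3931 0.1816] tool d [-0.0008  0.0007  0.1196] psi -3.048 turn -6.285 j [ 0.6   0.33  1.49 -0.    1.33 -1.07] w 0.03202428508734002 F [0.3 0.3 1.1]
t 11.75 ee [0.4535 0.3933 0.1821] tool d [-0.0003  0.0005  0.1201] psi -3.048 turn -6.284 j [ 0.6   0.33  1.49 -0.    1.33 -1.07] w 0.03173886588120243 F [-0.2  0.5  0.4]
t 11.8 ee [0.4537 0.3935 0.1824] tool d [-1.000e-04  3.000e-04  1.204e-01] psi -3.047 turn -6.284 j [ 0.6   0.33  1.49 -0.    1.33 -1.07] w 0.03170798275206272 F [-0.4  0.2  0.2]
```

View pics/s4.png

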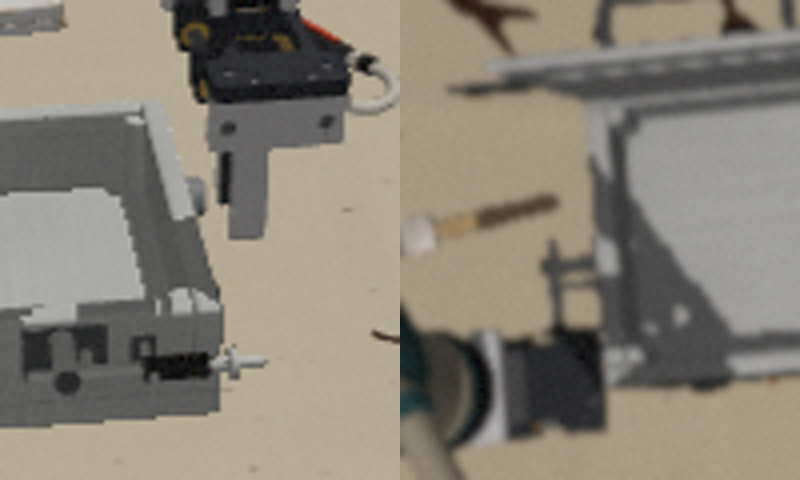

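Left half: open fingers above the rod (finger tip at (249,238)), collar below at (235,362); the TCP matches the collar's ray within 2 mm. Descend and close.

{"fn": "step_hand", "kwargs": {"segments": {"rows": [[0, 0, 0.02, 0, 0.032], [0, 0, 0.02, 0, 0.032], [0, 0, 0.02, 0, 0.032], [0, 0, 0.02, 0, 0.032], [0, 0, 0.01, 0, 0.032], [0, 0, 0.01, 0, 0.032], [0, 0, 0.01, 0, 0.032], [0, 0, 0.01, 0, 0.032], [0, 0, 0, 0, 0.032]]}}}

```text
time: 12.7
ee_pos: [0.4531, 0.393, 0.0612]
orientation: [-0.001, -0.048, 0.999, -0.001]
force: [0.0, 0.1, 0.2]
width: 0.032
gripper_force: 0.0
```

{"fn": "step_hand", "kwargs": {"segments": {"rows": [[0, 0, 0, 0, 0], [0, 0, 0, 0, 0], [0, 0, 0, 0, 0], [0, 0, 0, 0, 0], [0, 0, 0, 0, 0]]}}}

```text
time: 13.2
ee_pos: [0.4542, 0.3941, 0.0629]
orientation: [0.001, -0.048, 0.999, 0.001]
force: [0.1, 0.9, 0.8]
width: 0.0183
gripper_force: 30.0
```

```bash
python3 - <<'E'
from h import *
go(W(-118.5,166,62),P0[2]+np.pi)
a=np.linspace(0,1.8,19);x=-.0985*np.cos(a);z=.0985*np.sin(a)
print(",".join(f"[{-p:.4f},0,{-q:.4f},0,0]" for p,q in zip(np.diff(x),np.diff(z))))
E
```

```text
t 13.2 ee [0.4542 0.3941 0.0629] tool d [ 0.     -0.0002  0.0009] psi -3.047 turn -6.283 j [ 0.6   0.42  1.66  0.    1.06 -1.07] w 0.01825530142372808 F [0.1 0.9 0.8]
[-0.0005,0,-0.0098,0,0],[-0.0015,0,-0.0097,0,0],[-0.0024,0,-0.0095,0,0],[-0.0034,0,-0.0092,0,0],[-0.0043,0,-0.0089,0,0],[-0.0051,0,-0.0084,0,0],[-0.0060,0,-0.0078,0,0],[-0.0067,0,-0.0072,0,0],[-0.0074,0,-0.0065,0,0],[-0.0080,0,-0.0057,0,0],[-0.0085,0,-0.0049,0,0],[-0.0090,0,-0.0040,0,0],[-0.0093,0,-0.0031,0,0],[-0.0096,0,-0.0022,0,0],[-0.0098,0,-0.0012,0,0],[-0.0098,0,-0.0002,0,0],[-0.0098,0,0.0008,0,0],[-0.0097,0,0.0018,0,0]
```

Collar gripped (18–20 mm). Swing.

{"fn": "step_hand", "kwargs": {"segments": {"rows": [[-0.0005, 0, -0.0098, 0, 0], [-0.0015, 0, -0.0097, 0, 0], [-0.0024, 0, -0.0095, 0, 0], [-0.0034, 0, -0.0092, 0, 0], [-0.0043, 0, -0.0089, 0, 0], [-0.0051, 0, -0.0084, 0, 0], [-0.006, 0, -0.0078, 0, 0], [-0.0067, 0, -0.0072, 0, 0], [-0.0074, 0, -0.0065, 0, 0]]}}}

```text
time: 14.1
ee_pos: [0.4908, 0.3972, 0.14]
orientation: [-0.001, -0.048, 0.999, 0.0]
force: [-1.6, 3.5, -0.3]
width: 0.0181
gripper_force: 30.0
```

{"fn": "step_hand", "kwargs": {"segments": {"rows": [[-0.008, 0, -0.0057, 0, 0], [-0.0085, 0, -0.0049, 0, 0], [-0.009, 0, -0.004, 0, 0], [-0.0093, 0, -0.0031, 0, 0], [-0.0096, 0, -0.0022, 0, 0], [-0.0098, 0, -0.0012, 0, 0], [-0.0098, 0, -0.0002, 0, 0], [-0.0098, 0, 0.0008, 0, 0], [-0.0097, 0, 0.0018, 0, 0], [0, 0, 0, 0, 0]]}}}

```text
time: 15.1
ee_pos: [0.5779, 0.4051, 0.1587]
orientation: [0.003, -0.047, 0.999, 0.0]
force: [0.7, 2.8, 5.4]
width: 0.018
gripper_force: 30.0
```

```bash
python3 - <<'E'
from h import *
a=1.8;go(W(-19.5-98.5*np.cos(a),166,80+98.5*np.sin(a)-18))
c=read_camera("side");cv2.imwrite("pics/s5.png",cv2.resize(c["img"][120:290,180:350,::-1],None,fx=3.5,fy=3.5,interpolation=2))
E
```

```text
t 15.1 ee [0.5779 0.4051 0.1587] tool d [0.0028 0.0006 0.0007] psi -3.047 turn None j [ 0.51  0.5   1.27 -0.    1.37 -1.15] w 0.01803444897460759 F [0.7 2.8 5.4]
```

View pics/s5.png

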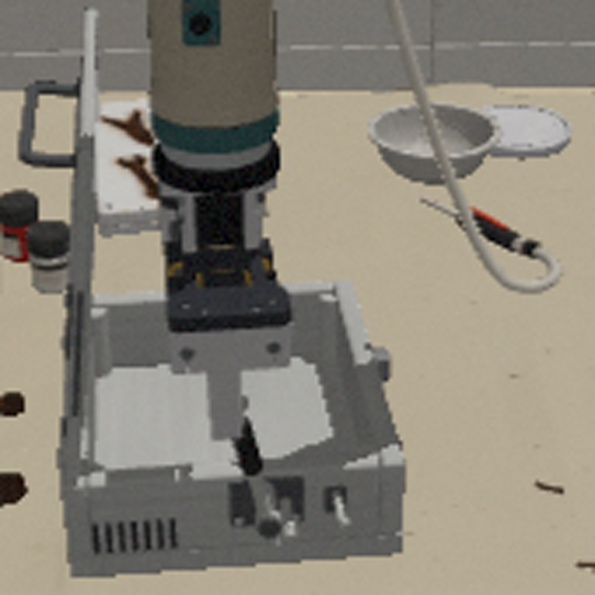

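The rod leans back past upright (from (270,525) to (240,400)), lid still up. Release and rise.

{"fn": "step_hand", "kwargs": {"segments": {"rows": [[0, 0, 0, 0, 0.045], [0, 0, 0, 0, 0.045], [0, 0, 0, 0, 0.045], [0, 0, 0, 0, 0.045], [0, 0, -0.02, 0, 0.045], [0, 0, -0.04, 0, 0.045], [0, 0, -0.04, 0, 0.045], [0, 0, -0.04, 0, 0.045], [0, 0, -0.04, 0, 0.045], [0, 0, -0.04, 0, 0.045]]}}}

```text
time: 16.15
ee_pos: [0.5738, 0.4045, 0.3797]
orientation: [0.0, -0.047, 0.999, -0.0]
force: [0.8, 0.5, -0.4]
width: 0.0454
gripper_force: 0.0
```

```bash
python3 - <<'E'
from h import *
c=read_camera("side");cv2.imwrite("pics/s6.png",cv2.resize(c["img"][90:290,180:350,::-1],None,fx=3,fy=3,interpolation=2))
go(bar(1.45)+[0,0,.075],np.pi/2+P0[2])
E
```

```text
t 16.2 ee [0.5755 0.4055 0.3872] tool d [-0.1226 -0.1661  0.0048] psi -3.047 turn -4.713 j [ 0.52  0.46  0.79 -0.    1.88 -1.15] w 0.04508681023340953 F [0.7 1.  3.1]
```

View pics/s6.png

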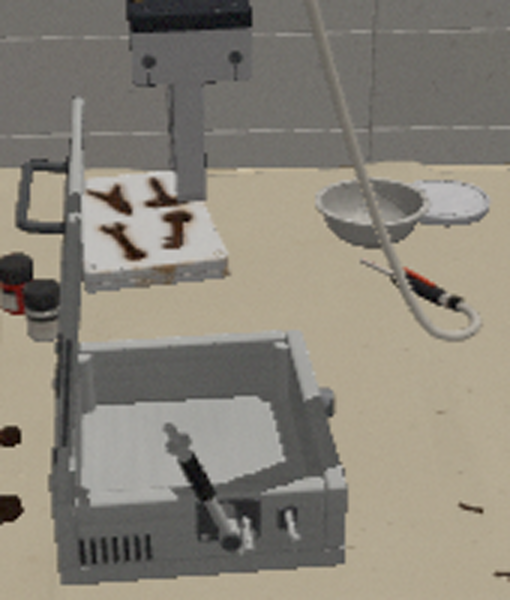

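Rod now rests at its stop (tip at (170,428)), lid up. Return to the handle.

{"fn": "step_hand", "kwargs": {"segments": {"rows": [[0, 0, 0, 0.15, 0.03], [0, 0, 0, 0.15, 0.03], [0, 0, 0, 0.15, 0.03], [0, 0, 0, 0.15, 0.03], [0, 0, 0, 0.15, 0.03], [0, 0, 0, 0.15, 0.03], [0, 0, 0, 0.15, 0.03], [0, 0, 0, 0.15, 0.03], [0, 0, 0, 0.15, 0.03], [0, 0, 0, 0.15, 0.03]]}}}

```text
time: 17.2
ee_pos: [0.574, 0.4047, 0.3776]
orientation: [0.0, 0.648, 0.761, -0.001]
force: [0.8, 0.1, 0.2]
width: 0.0299
gripper_force: 0.0
```

{"fn": "step_hand", "kwargs": {"segments": {"rows": [[0, 0, 0, 0.07, 0.03], [-0.0185, 0.0138, 0, 0, 0.03], [-0.0185, 0.0138, 0, 0, 0.03], [-0.0185, 0.0138, 0, 0, 0.03], [-0.0185, 0.0138, 0, 0, 0.03], [-0.0185, 0.0138, 0, 0, 0.03], [-0.0185, 0.0138, 0, 0, 0.03], [-0.0185, 0.0138, 0, 0, 0.03], [-0.0185, 0.0138, 0, 0, 0.03], [-0.0185, 0.0138, 0, 0, 0.03]]}}}

```text
time: 18.2
ee_pos: [0.7147, 0.2499, 0.3779]
orientation: [0.0, 0.672, 0.74, -0.0]
force: [1.3, 0.1, -0.0]
width: 0.0304
gripper_force: 0.0
```

{"fn": "step_hand", "kwargs": {"segments": {"rows": [[0, 0, 0, 0, 0.03]]}}}

```text
time: 18.3
ee_pos: [0.7159, 0.248, 0.3766]
orientation: [0.0, 0.674, 0.739, -0.001]
force: [0.7, -0.5, -0.4]
width: 0.0301
gripper_force: 0.0
```

```bash
python3 - <<'E'
from h import *
for i in range(3):
    c=read_camera("top"); go(bar(1.45)-[0,0,.018],np.pi/2+P0[2])
# lid angle check: handle pixel in side view (crop pics/s6 bar right face ~ (24,195))
for a in(1.35,1.4,1.45,1.5): print(a,proj(read_camera("side"),bar(a)).round(1))
print("seen side px",180+24/3,90+195/3)
E
```

```text
t 18.35 ee [0.7146 0.2498 0.377 ] tool d [ 0.0021 -0.0009  0.0869] psi 1.665 turn -0.001 j [0.24 0.57 0.62 0.   1.96 0.15] w 0.029845859578087938 F [-1.3  0.5  1.1]
t 18.4 ee [0.7138 0.2509 0.3775] tool d [ 0.0009 -0.0002  0.0874] psi 1.666 turn 0.0 j [0.25 0.57 0.62 0.   1.96 0.15] w 0.03002805584992844 F [-0.3 -0.3 -0.5]
t 18.45 ee [0.7133 0.2516 0.378 ] tool d [0.0001 0.0002 0.0879] psi 1.667 turn 0.001 j [0.25 0.57 0.62 0.   1.96 0.15] w 0.030208879352457158 F [-1.6 -0.7 -0.5]
1.35 [195.3 154.2]
1.4 [191.  154.4]
1.45 [186.6 154.8]
1.5 [182.3 155.4]
seen side px 188.0 155.0
```

{"fn": "step_hand", "kwargs": {"segments": {"rows": [[0, 0, 0.03, 0, 0.03], [0, 0, 0.02, 0, 0.03], [0, 0, 0.01, 0, 0.03], [0, 0, 0.01, 0, 0.03], [0, 0, 0.01, 0, 0.03], [0, 0, 0.007, 0, 0.03], [0, 0, 0, 0, 0.03]]}}}

```text
time: 19.35
ee_pos: [0.7134, 0.2511, 0.2902]
orientation: [-0.0, 0.672, 0.74, -0.001]
force: [-0.8, 0.2, 0.2]
width: 0.03
gripper_force: 0.0
```

{"fn": "step_hand", "kwargs": {"segments": {"rows": [[0, 0, 0, 0, 0], [0, 0, 0, 0, 0], [0, 0, 0, 0, 0], [0, 0, 0, 0, 0], [0, 0, 0, 0, 0]]}}}

```text
time: 19.85
ee_pos: [0.7131, 0.2511, 0.2918]
orientation: [-0.0, 0.672, 0.74, -0.0]
force: [-3.1, -0.4, 2.2]
width: 0.0088
gripper_force: 30.0
```

```bash
python3 - <<'E'
from h import *
from scipy.optimize import minimize_scalar
e,Rt,s=st();g=e-Rt.apply([0,0,.018]);m=minimize_scalar(lambda a:np.linalg.norm(bar(a)-g),bounds=(.2,1.6),method="bounded");print(m.x,m.fun)
a=np.linspace(m.x,.71,21);x=-.205*np.cos(a)+.038*np.sin(a);z=.205*np.sin(a)+.038*np.cos(a)
print(",".join(f"[0,{p:.4f},{-q:.4f},0,0]" for p,q in zip(np.diff(x),np.diff(z))))
E
```

```text
1.4476739451518061 0.0018172370291895277
[0,-0.0077,-0.0003,0,0],[0,-0.0077,-0.0000,0,0],[0,-0.0077,0.0002,0,0],[0,-0.0077,0.0005,0,0],[0,-0.0076,0.0008,0,0],[0,-0.0076,0.0011,0,0],[0,-0.0076,0.0014,0,0],[0,-0.0075,0.0017,0,0],[0,-0.0074,0.0019,0,0],[0,-0.0074,0.0022,0,0],[0,-0.0073,0.0025,0,0],[0,-0.0072,0.0027,0,0],[0,-0.0071,0.0030,0,0],[0,-0.0070,0.0033,0,0],[0,-0.0068,0.0035,0,0],[0,-0.0067,0.0038,0,0],[0,-0.0066,0.0040,0,0],[0,-0.0064,0.0042,0,0],[0,-0.0062,0.0045,0,0],[0,-0.0061,0.0047,0,0]
```

{"fn": "step_hand", "kwargs": {"segments": {"rows": [[0, -0.0077, -0.0003, 0, 0], [0, -0.0077, 0, 0, 0], [0, -0.0077, 0.0002, 0, 0], [0, -0.0077, 0.0005, 0, 0], [0, -0.0076, 0.0008, 0, 0], [0, -0.0076, 0.0011, 0, 0], [0, -0.0076, 0.0014, 0, 0], [0, -0.0075, 0.0017, 0, 0], [0, -0.0074, 0.0019, 0, 0], [0, -0.0074, 0.0022, 0, 0]]}}}

```text
time: 20.85
ee_pos: [0.6368, 0.2444, 0.2816]
orientation: [-0.001, 0.672, 0.74, -0.0]
force: [1.4, 1.9, 3.5]
width: 0.0092
gripper_force: 30.0
```

{"fn": "step_hand", "kwargs": {"segments": {"rows": [[0, -0.0073, 0.0025, 0, 0], [0, -0.0072, 0.0027, 0, 0], [0, -0.0071, 0.003, 0, 0], [0, -0.007, 0.0033, 0, 0], [0, -0.0068, 0.0035, 0, 0], [0, -0.0067, 0.0038, 0, 0], [0, 0, 0, 0, 0]]}}}

```text
time: 21.55
ee_pos: [0.5934, 0.2403, 0.2615]
orientation: [-0.002, 0.672, 0.74, -0.001]
force: [-3.6, 4.9, 3.4]
width: 0.0087
gripper_force: 30.0
```

```bash
cat >> h.py <<'E'
def ang():
    from scipy.optimize import minimize_scalar
    e,Rt,s=st();g=e-Rt.apply([0,0,.018]);m=minimize_scalar(lambda a:np.linalg.norm(bar(a)-g),bounds=(.2,1.6),method="bounded");print("lid",m.x,m.fun,s["force"])
E
python3 - <<'E'
from h import *
for i in range(3): c=read_camera("side");ang()
cv2.imwrite("pics/s7.png",cv2.resize(c["img"][150:290,180:320,::-1],None,fx=4.2,fy=4.2,interpolation=2))
E
```

```text
lid 0.8484387721764679 0.0006832209953800574 [-3.77939351  5.46455376  3.01792579]
lid 0.848443704356714 0.0007248577593271214 [-3.07268005  4.69125891  2.27770056]
lid 0.8484773794564603 0.0007129765420016675 [-3.14452233  5.30665309  3.37520269]
```

View pics/s7.png

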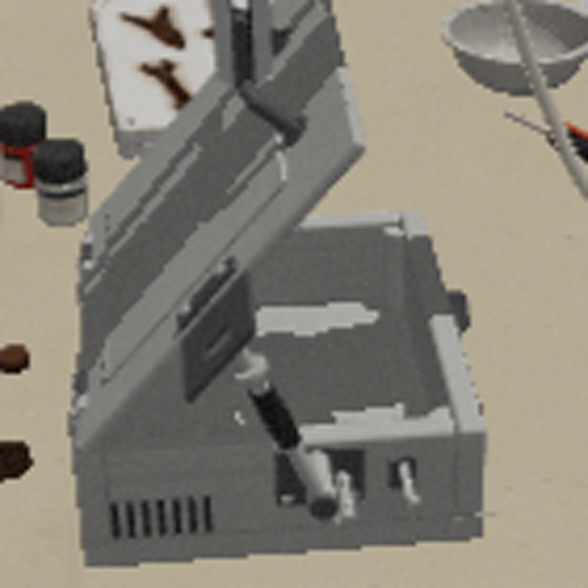

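The rod's tip (245,355) is right under the ear's slot (215,340), aligned. Continue lowering.

{"fn": "step_hand", "kwargs": {"segments": {"rows": [[0, -0.0033, 0.002, 0, 0], [0, -0.0033, 0.002, 0, 0], [0, -0.0032, 0.0021, 0, 0], [0, -0.0032, 0.0021, 0, 0], [0, -0.0031, 0.0022, 0, 0], [0, -0.0031, 0.0022, 0, 0], [0, -0.0031, 0.0023, 0, 0], [0, 0, 0, 0, 0]]}}}

```text
time: 22.5
ee_pos: [0.5716, 0.2382, 0.2465]
orientation: [-0.002, 0.672, 0.74, -0.001]
force: [-2.0, 6.2, 1.9]
width: 0.009
gripper_force: 30.0
```

```bash
python3 - <<'E'
from h import *
for i in range(3): c=read_camera("side");ang()
E
```

```text
lid 0.7213426881563554 0.0007184542590219351 [-1.7457937   5.01307558  1.94972075]
lid 0.7211638790339616 0.000690231672049512 [-2.88101718  4.30679545  1.78026955]
lid 0.7212520295116353 0.0006812416894200696 [-2.6651132   5.5961168   1.62986292]
```

{"fn": "step_hand", "kwargs": {"segments": {"rows": [[0, -0.0015, 0.0012, 0, 0], [0, -0.0015, 0.0012, 0, 0], [0, -0.0015, 0.0012, 0, 0], [0, -0.0015, 0.0012, 0, 0], [0, 0, 0, 0, 0], [0, 0, 0, 0, 0]]}}}

```text
time: 23.25
ee_pos: [0.5671, 0.2377, 0.2427]
orientation: [-0.001, 0.672, 0.74, -0.0]
force: [-0.7, 5.3, 4.8]
width: 0.0088
gripper_force: 30.0
```

```bash
python3 - <<'E'
from h import *
for i in range(2): c=read_camera("side");ang()
cv2.imwrite("pics/s8.png",cv2.resize(c["img"][150:290,180:320,::-1],None,fx=4.2,fy=4.2,interpolation=2))
E
```

```text
lid 0.6928553877585465 0.0007080045964412275 [-0.90326825  6.01294164  3.99915377]
lid 0.6927375242510606 0.0007022802493482725 [-0.83092919  5.95763829  4.50543367]
```

View pics/s8.png

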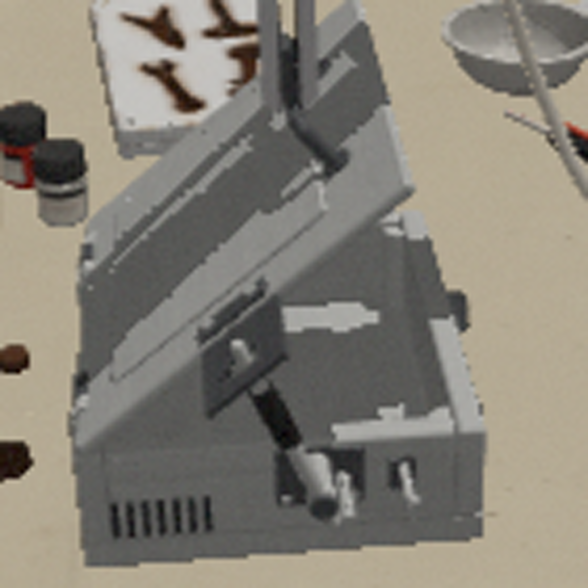

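The tip shows through the slot (238,350), the collar lies under the ear, and the vertical force has risen. Release and rise.

{"fn": "step_hand", "kwargs": {"segments": {"rows": [[0, 0, 0, 0, 0.03], [0, 0, 0, 0, 0.03], [0, 0, 0, 0, 0.03], [0, 0, 0, 0, 0.03], [0, 0, -0.01, 0, 0.03], [0, 0, -0.02, 0, 0.03], [0, 0, -0.03, 0, 0.03], [0, 0, -0.03, 0, 0.03], [0, 0, -0.03, 0, 0.03], [0, 0, 0, 0, 0.03]]}}}

```text
time: 24.35
ee_pos: [0.5697, 0.2375, 0.3686]
orientation: [0.003, 0.672, 0.74, 0.004]
force: [0.7, 0.4, -1.1]
width: 0.0302
gripper_force: 0.0
```

{"fn": "step_hand", "kwargs": {"segments": {"rows": [[0, 0, 0, 0, 0.03], [0, 0, 0, 0, 0.03], [0, 0, 0, 0, 0.03], [0, 0, 0, 0, 0.03], [0, 0, 0, 0, 0.03]]}}}

```text
time: 24.85
ee_pos: [0.5678, 0.2371, 0.3624]
orientation: [-0.0, 0.672, 0.74, -0.001]
force: [0.3, 0.1, 1.4]
width: 0.0299
gripper_force: 0.0
```

```bash
python3 - <<'E'
from h import *
c=read_camera("side")
for a in(.65,.7,.75): print(a,proj(c,W(113-245*np.cos(a)+3*np.sin(a),130,100+245*np.sin(a)+3*np.cos(a))))
cv2.imwrite("pics/s9.png",cv2.resize(c["img"][150:290,180:320,::-1],None,fx=4.2,fy=4.2,interpolation=2))
E
```

```text
0.65 [279.60098102 196.67298058]
0.7 [276.18140611 193.19998335]
0.75 [272.51306957 189.85848678]
```

View pics/s9.png

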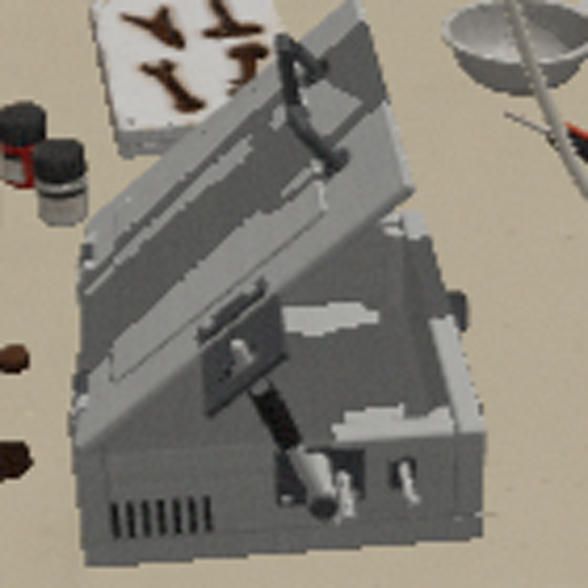

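The lid stands still at about 0.69 rad (corner at crop (410,188)), the rod's tip is through the slot, and the gripper is clear.

```bash
python3 -c "
from station import r, read_camera, finish_job
print(finish_job())"
```

```text
the job is handed in; nothing more can be done
None
```

The job is handed in at about 25 s: the lid rests at about 0.69 rad on the prop rod, with the rod's tip through the ear's slot and the gripper clear; the bowl, mould and brush were not touched, though no verdict came back.

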